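Find the loose one of three sealed tins

TASK

Lift the wooden ring clamp off the tins and lay it down flat on the tray or bench, clear of them. Then go along the row of three sealed tins from the robot's left to its right: pick each one up, shake it by rocking it well to and fro, one end up and then the other, so that a loose ball inside would roll and knock, and stand it back in its place. One of them rattles: leaving the other two in their places and the other tools and jars alone, finish holding that one out to the setter across the bench, level and still over the far rim of the blue tray, about 15 cm up, and keep hold of it (if it is the last tin, it need not be stood back first).

Things in the scene. Friction and masses are not known exactly. Their poses are not given: they have to be found in the camera images.
- tray: fixed blue tray, 300 deep (x, away from robot) x 460 wide (y, to robot's left); origin centre of underside on the bench, z up. Floor 5 mm, rim 12 mm above the bench, rim 10 wide. Yaw within 0.2 rad. The tins stand on its floor in a row along y at x about -55 mm, y about -115, 0, +115 mm, lengths roughly along x. Its floor's far half is free up to 100 mm either side of the centre line
- tray_far_rim (a point): the middle of the top of the tray's far rim (the rim farthest from the robot), 145 mm from the tray's centre and 12 mm above the bench; axes as the tray's
- clamp_centre (a point): centre (12 mm up) of a hardwood ring clamp, a flat-sided bar 155 long (x) x 30 wide (y) x 24 high, 75 g. At first it lies flat across the lids of one or two tins, length roughly along the tray's y, underside 55 mm above the bench; the lids reach out under both its long sides, so fingertips can go no lower than its underside
- tin_1_centre (a point): centre (25 mm up) of one of three identical sealed aluminium tins, 100 long (x) x 56 wide (y) x 50 high, flat sides, z up, 270 to 370 g. Each holds a 34 mm silver ball of about 215 g: in two it is bedded fast at the middle; in one, any of the three, it is loose and can roll 58 mm lengthwise, 14 across. Unseen from outside
- tin_2_centre (a point): centre (25 mm up) of one of three identical sealed aluminium tins, 100 long (x) x 56 wide (y) x 50 high, flat sides, z up, 270 to 370 g. Each holds a 34 mm silver ball of about 215 g: in two it is bedded fast at the middle; in one, any of the three, it is loose and can roll 58 mm lengthwise, 14 across. Unseen from outside
- tin_3_centre (a point): centre (25 mm up) of one of three identical sealed aluminium tins, 100 long (x) x 56 wide (y) x 50 high, flat sides, z up, 270 to 370 g. Each holds a 34 mm silver ball of about 215 g: in two it is bedded fast at the middle; in one, any of the three, it is loose and can roll 58 mm lengthwise, 14 across. Unseen from outside
- pusher: bystander: stone pusher with a black ball handle (35 mm) and a steel point, about 130 long, lying on the far left part of the tray floor along the tray's x, ball towards the robot, highest 35 mm; origin under its middle
- jar_a: bystander: round clear stone jar, 48 across x 26 high, on the far right part of the tray floor; origin at the centre of its underside
- jar_b: bystander: round clear stone jar, 56 across x 30 high, on the steel plate to the right of the tray; origin at the centre of its underside
- pliers: bystander: pliers with blue handles, about 160 x 63 x 16, lying on the bench to the left of the tray; origin under their middle

How it is judged:
By the outcome, as a careful person would: the job done as asked, in the order asked, and still so for the second after the job is handed in, while the arm keeps its last pose, push and grip.
It also fails if it takes over 72 s, if anything falls off the work surface, if the arm or the gripper's body presses on something with over 40 N, if the wrist force passes 120 N, or if a joint passes its speed limit or range.

ROBOT

A 6-joint arm with a two-finger parallel gripper is mounted at the origin on the work surface. World frame = base frame: x ahead of the robot, y to its left, z up, the work surface at z = 0. Lengths are in m, angles in degrees, forces in N, time in s.
With the tool pointing down it reaches from about 0.35 to 0.875 m from the base axis. Payload 4.2 kg.
Tool frame: the origin (TCP) lies midway between the tips of the shut fingers; the grasp point (between the pads) lies 19 mm behind it; y points along the fingers, z is the direction in which the jaws open and shut, and the axes are right-handed (so a half turn about y gives the same grasp; the last joint's range is limited). The gripper opens to 87 mm and grips with 3 to 60 N. Pads are 19 mm wide; open, the fingers measure 117 mm over their backs; the gripper's body (75 mm by 190 mm) begins 51 mm behind the grasp point.
Start: joints at [84.775, 22.042, 0.453, 0, -68.411, -14.817], TCP at [0.214, 0.587, 0.223] pointing down, gripper open.
Joint ranges: [-179.83, 179.83], [-69.29, 118.12], [-61.27, 80.66], [-181.25, 117.63], [-171.15, -9.14], [-177.46, 177.46]. Speed limits (degrees/s): [159.86, 159.86, 180, 180, 180, 180].

INTERFACE

Orientations are given as [roll, pitch, yaw] about the fixed x, y, z axes, in that order (R = Rz(yaw) Ry(pitch) Rx(roll)).
In Python, from workcell import env gives the robot as it stands. The module is installed in compiled form; this text tells all that it offers. Calls block until the motion is done:
- env.goto(position, orientation): joint-space move of the TCP to a pose.
- env.move_straight(position, rotation=None, rate=0.15, force_limit=None): straight line of the TCP; rotation=None keeps the orientation; rate is the mean speed in m/s. With force_limit (N) it stops when the force on the tool has changed by that much, and returns True; else False.
- env.set_joints(angles): joint-space move.
- env.gripper_to(opening, grasp_force=None): opening from 0.0 (shut) to 1.0 (fully open); grasp_force is the grip in N (None keeps the last); returns when the fingers have stopped.
- env.dwell(seconds).
- env.inverse_kinematics(position, orientation): joint angles nearest the present ones, or None.
- env.read_state(): the state.
- env.grab_frame(name): name is "scene" or "top" or "wrist"; returns a dict with "image" (480x640x3 uint8, blue, green, red), "fx", "fy", "cx", "cy" (pixels), "position" and "orientation" of the camera in the world. Camera axes: x right, y up, looking along -z (the intrinsics and any distortion apply to the point x, -y, -z); pixel columns grow to the right and rows downward; lengths in m; the calibration is good to about 2 mm. A picture is of the moment at which its call begins. There is no depth.
A pose or a line that the arm cannot do raises env.Unreachable and nothing moves.
- env.close_job(): hands the job in, once; it reports no verdict.
Trained networks look in a picture, given as the dict that the camera call returned (one of the last four; its "shot" number tells which), for a name from the list of things; names that differ only in an ending like _2 or _b are one class to them, and where a whole thing is asked for, a point or a joint stands for the part that bears it (a point fixed in the world has none). Each returns a list of dicts, best first, with "score" (0 to 1); they miss things now and then, are a little off and sometimes report something else, mostly with a low value. They report only what shows in the picture. A call takes as long as a camera call.
- env.search_frame(picture, thing): "xyz" ([x, y, z] in m, in world coordinates, good to about 4 mm: the middle of the surface that is visible of it).
- env.trace(picture, thing): "mask" (480x640 bool, what is visible of it).
The state is a dict: "clock": time; "joint_positions": joint angles; "qvel": joint speeds; "joint_torque": joint torques, N m; "position": TCP position; "tool_rot": TCP orientation; "force": force on the tool from outside, world axes, zero at the start; "wrist_torque": the same for the moment, N m; "opening": opening from 0.0 (shut) to 1.0 (fully open).
Only numpy, scipy, OpenCV 4.12 (cv2) and the standard library are available. Lean on these libraries where they do the work, as an engineer would, in place of code of your own. Each camera call takes 0.05 s, during which the arm holds its last target.

## Working session

There is one attempt and no reset: what is moved stays moved. The work goes in short steps, each a Python script; the robot and the scene stay as the last script left them, time stands still between calls to the robot, and variables do not carry over. Pictures are saved under pics/ and viewed, and the job is handed in when it is done.

```bash
mkdir -p pics; ls
python3 - <<'E'
from workcell import env
import cv2
s=env.read_state(); print(s['clock'],s['position'],s['tool_rot'],s['opening'])
for n in ("scene","top","wrist"):
    p=env.grab_frame(n); cv2.imwrite(f"pics/{n}0.png",p["image"]); print(n,p['position'],p['orientation'],p['fx'],p.keys())
    if n!="wrist":
        for t in ("tray","clamp_centre","tin_1_centre","pusher","jar_a","pliers"):
            print(t,[(r['xyz'],r['score']) for r in env.search_frame(p,t)])
print(env.read_state()['clock'])
E
```

```text
pics
0.0 [0.21395785 0.58660575 0.22147018] [-8.98758864e+01  5.73254407e-03  1.59945446e+02] 1.0037674286119342
scene [0.91818194 0.5865737  1.03253473] [ 35.19122493  -0.73716285 149.15194672] 594.3327877434282 dict_keys(['image', 'fx', 'fy', 'cx', 'cy', 'position', 'orientation', 'shot'])
tray [([0.5437, -0.0012, 0.0071], 0.58)]
clamp_centre [([0.4349, 0.4276, 0.0134], 0.18)]
tin_1_centre [([0.4547, 0.0732, 0.0532], 0.66)]
pusher [([0.5112, 0.1155, 0.0259], 0.76)]
jar_a [([0.4452, -0.381, 0.0383], 0.8), ([0.6183, -0.1856, 0.0337], 0.71)]
pliers [([0.4329, 0.4295, 0.0095], 0.85), ([0.4473, -0.3798, 0.0374], 0.51)]
top [ 0.43711504 -0.00570811  1.0319342 ] [  5.92157357   1.33926205 -90.17368135] 443.6106730673598 dict_keys(['image', 'fx', 'fy', 'cx', 'cy', 'position', 'orientation', 'shot'])
tray [([0.5306, -0.0449, 0.0036], 0.89), ([0.4749, -0.1609, 0.0536], 0.19)]
clamp_centre [([0.4557, -0.0223, 0.0758], 0.89)]
tin_1_centre [([0.4371, 0.0628, 0.0557], 0.66)]
pusher [([0.51, 0.1124, 0.0281], 0.61), ([0.5315, -0.0424, 0.0033], 0.36)]
jar_a [([0.6203, -0.1849, 0.0317], 0.92), ([0.4433, -0.3882, 0.0396], 0.88)]
pliers [([0.4264, 0.4233, 0.0149], 0.56), ([0.5285, -0.046, 0.0035], 0.23)]
wrist [0.28886842 0.56009829 0.38459916] [-1.69425534e+01  4.61523387e-02 -1.09966117e+02] 395.71221199100574 dict_keys(['image', 'fx', 'fy', 'cx', 'cy', 'position', 'orientation', 'shot'])
0.75
```

View pics/top0.png

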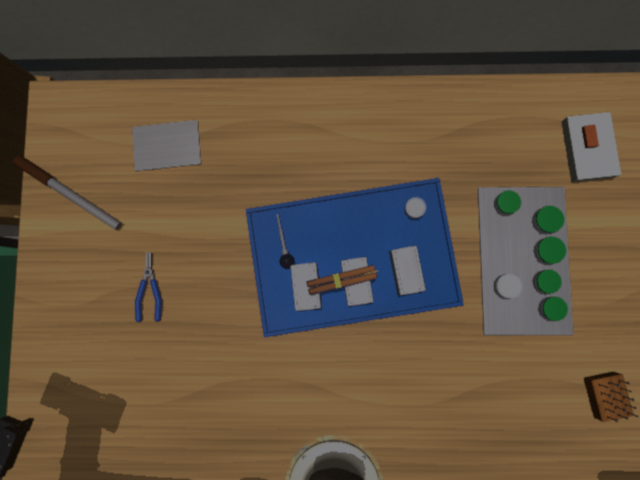

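View pics/scene0.png

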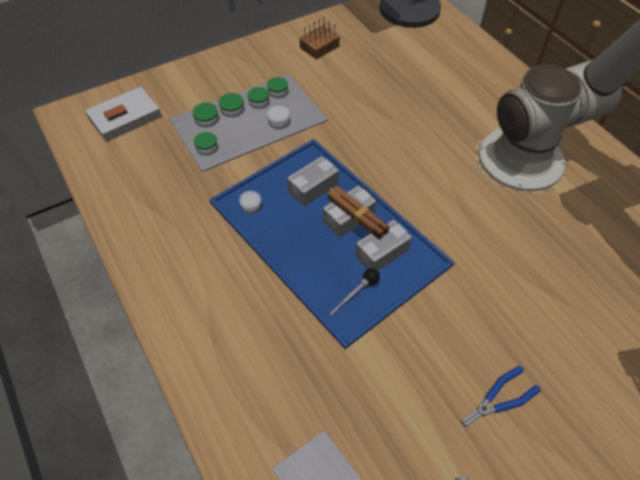

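```bash
cat > h.py <<'E'
from workcell import env
import numpy as np, cv2
from scipy.spatial.transform import Rotation as R
def proj(p,P):
    P=np.atleast_2d(P); c=R.from_euler('xyz',p['orientation'],degrees=True).inv().apply(P-np.array(p['position']))
    return np.c_[p['cx']+p['fx']*c[:,0]/-c[:,2], p['cy']+p['fy']*c[:,1]/c[:,2]]
def unproj(p,uv,z):
    uv=np.atleast_2d(uv).astype(float)
    d=np.c_[(uv[:,0]-p['cx'])/p['fx'],-(uv[:,1]-p['cy'])/p['fy'],-np.ones(len(uv))]
    d=R.from_euler('xyz',p['orientation'],degrees=True).apply(d); o=np.array(p['position'])
    return o+d*((z-o[2])/d[:,2])[:,None]
def rect(xy):
    (c,s,a)=cv2.minAreaRect((xy[:,:2]*1000).astype(np.float32)); return np.array(c)/1000,s,a
E
cat > look.py <<'E'
from h import *
import sys
def look(cam,tag):
    p=env.grab_frame(cam); cv2.imwrite(f"pics/{cam}{tag}.png",p["image"])
    for t,z in (("tray",0.012),("tin_1_centre",0.055),("clamp_centre",0.079),("pusher",.01)):
        for r in env.trace(p,t):
            if r['score']<0.3: continue
            m=r['mask'].astype(np.uint8)
            v,u=np.nonzero(m)
            if len(u)<30: continue
            c,s,a=rect(unproj(p,np.c_[u,v],z)); print(t,round(r['score'],2),len(u),c.round(4),np.round(s,0),round(a,1))
    return p
if __name__=="__main__": look(sys.argv[1],sys.argv[2])
E
python3 look.py top 1
python3 - <<'E'
from h import *
# pre-position above the tray for a wrist picture
env.goto([0.40,0.0,0.33],[-90,0,90]); print(env.read_state()['clock'])
E
python3 look.py wrist 1
```

```text
tray 0.86 21210 [ 0.5084 -0.0471] [303. 462.] 8.6
tin_1_centre 0.75 1103 [0.4403 0.0573] [102.  58.] 6.3
clamp_centre 0.82 1052 [ 0.4548 -0.0213] [ 34. 155.] 13.8
pusher 0.89 280 [0.5432 0.1062] [120.  33.] 3.0
3.2333
tray 0.94 59606 [ 0.5044 -0.0227] [302. 413.] 9.1
tin_1_centre 0.82 3724 [0.44   0.0549] [101.  67.] 6.2
tin_1_centre 0.62 1789 [ 0.6033 -0.1752] [53. 34.] 0.1
clamp_centre 0.79 4385 [ 0.4534 -0.0214] [ 34. 154.] 13.6
pusher 0.95 914 [0.5449 0.1114] [124.  36.] 1.0
```

View pics/wrist1.png

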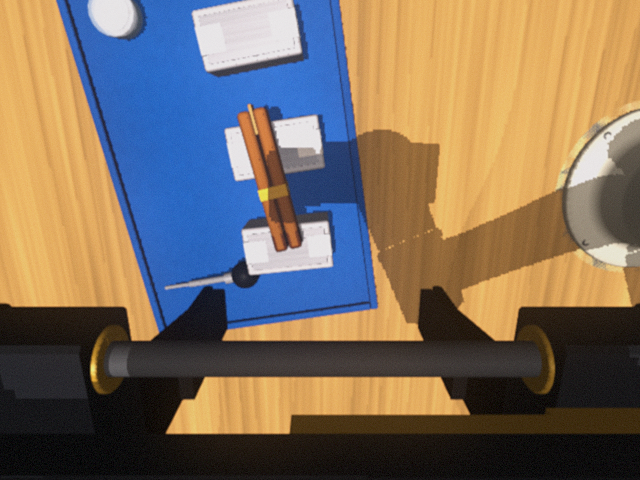

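```bash
python3 - <<'E'
from h import *
T=lambda:round(env.read_state()['clock'],2)
env.goto([0.454,-0.0215,0.13],[-90,0,103.7]); 
env.gripper_to(0.6)
print(env.move_straight([0.454,-0.0215,0.058],rate=0.15,force_limit=8),env.read_state()['position'],T())
env.gripper_to(0.0,20); print(env.read_state()['opening']*87)
env.move_straight([0.454,-0.0215,0.12],rate=0.15)
print(env.read_state()['force'],env.read_state()['wrist_torque'],T())
env.goto([0.579,-0.036,0.06],[-90,0,98.6])
print(env.move_straight([0.579,-0.036,0.0075],rate=0.08,force_limit=5),env.read_state()['position'],T())
env.gripper_to(0.6); env.move_straight([0.579,-0.036,0.09],rate=0.25)
env.goto([0.43,0.0,0.30],[-90,0,90]); print(T())
E
python3 look.py top 2;python3 look.py wrist 2
```

```text
False [ 0.45446829 -0.02143445  0.0582295 ] 5.83
29.964724748474215
[ 0.14581977 -0.48646976 -1.61327668] [0.13717686 0.08932818 0.03187511] 6.92
True [ 0.57763907 -0.03601618  0.00803878] 8.18
10.39
tray 0.58 13957 [ 0.5094 -0.0483] [299. 460.] 8.7
pusher 0.72 300 [0.5411 0.1061] [115.  33.] 3.1
tray 0.63 60700 [ 0.5038 -0.019 ] [300. 406.] 9.0
tin_1_centre 0.83 5416 [0.4401 0.054 ] [100.  68.] 6.2
tin_1_centre 0.45 801 [0.5326 0.0925] [111.  31.] 1.4
clamp_centre 0.76 4694 [ 0.5561 -0.0414] [ 34. 136.] 8.5
clamp_centre 0.62 829 [0.527  0.0823] [106.  32.] 1.4
pusher 0.63 831 [0.5431 0.1255] [122.  37.] 18.6
```

View pics/wrist2.png

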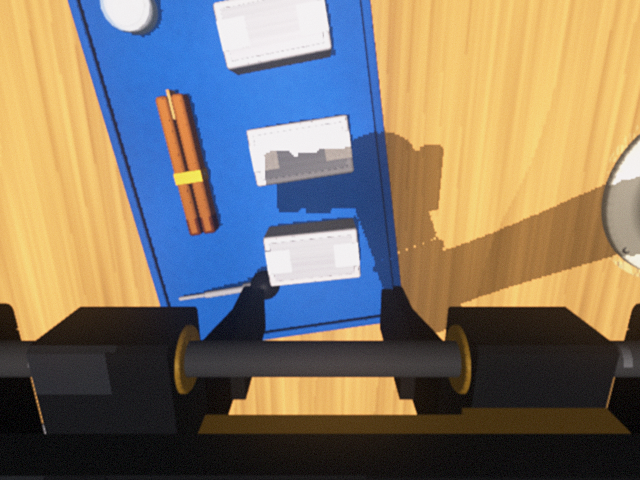

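View pics/top2.png

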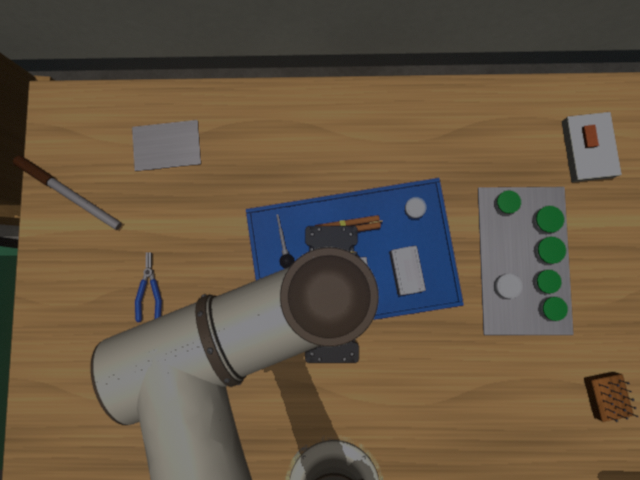

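```bash
cat > fit.py <<'E'
from h import *
from scipy.optimize import minimize
def fit(p,mask,c0,yaw0):
    box=np.array([[x,y,z] for x in(-.05,.05) for y in(-.028,.028) for z in(.005,.055)])
    ctr=proj(p,[[c0[0],c0[1],.03]])[0].astype(int)
    win=np.zeros(mask.shape,np.uint8); 
    r=int(.08*p['fx']/(p['position'][2]-.03)); cv2.circle(win,tuple(map(int,ctr)),r,1,-1)
    m=mask.astype(np.uint8)&win
    m=cv2.morphologyEx(m,cv2.MORPH_OPEN,np.ones((3,3)))
    n,l,st,_=cv2.connectedComponentsWithStats(m); k=1+np.argmax(st[1:,4]); m=(l==k).astype(np.uint8)
    m=cv2.morphologyEx(m,cv2.MORPH_CLOSE,np.ones((7,7)))
    def f(q):
        a=R.from_euler('z',q[2],degrees=True).apply(box)+[q[0]/1000,q[1]/1000,0]
        h=cv2.convexHull((proj(p,a)*16).astype(np.int32)); I=np.zeros(mask.shape,np.uint8); cv2.fillConvexPoly(I,h,255,cv2.LINE_AA,4)
        return np.abs(I/255.-m)[win>0].sum()/m.sum()
    q0=np.array([c0[0]*1000,c0[1]*1000,yaw0])
    sx=q0+np.array([[0,0,0],[6,0,0],[0,6,0],[0,0,5]])
    r=minimize(f,q0,method='Nelder-Mead',options=dict(initial_simplex=sx,xatol=.05,fatol=1e-5))
    return r.x,r.fun
def wmask(p):
    hsv=cv2.cvtColor(p['image'],cv2.COLOR_BGR2HSV); return (hsv[...,1]<75)&(hsv[...,2]>70)
TRAY=np.array([.5085,-.0477]);TY=8.7
def tins(): return [(TRAY+R.from_euler('z',TY,degrees=True).apply([-.055,y,0])[:2]) for y in(.115,0,-.115)]
E
python3 - <<'E'
from fit import *
p=env.grab_frame('wrist'); m=wmask(p); cv2.imwrite('pics/m3.png',m*255)
for c in tins(): print(c.round(3),fit(p,m,c,TY))
p=env.grab_frame('top'); m=wmask(p)
print(fit(p,m,tins()[2],TY)); print(env.read_state()['clock'])
E
```

```text
[0.437 0.058] (array([439.78461646,  60.75605213,   6.53410327]), np.float64(0.046350522587889784))
[ 0.454 -0.056] (array([450.73135246, -52.44362779,   8.54286951]), np.float64(0.023675552996400347))
[ 0.472 -0.17 ] (array([ 474.78652116, -166.63248992,   10.08762635]), np.float64(0.012199468381774797))
(array([ 473.86800105, -168.70438284,    8.47765464]), np.float64(0.15952735959469644))
10.9917[ WARN:0@3.563] global loadsave.cpp:1063 imwrite_ Unsupported depth image for selected encoder is fallbacked to CV_8U.
```

View pics/m3.png

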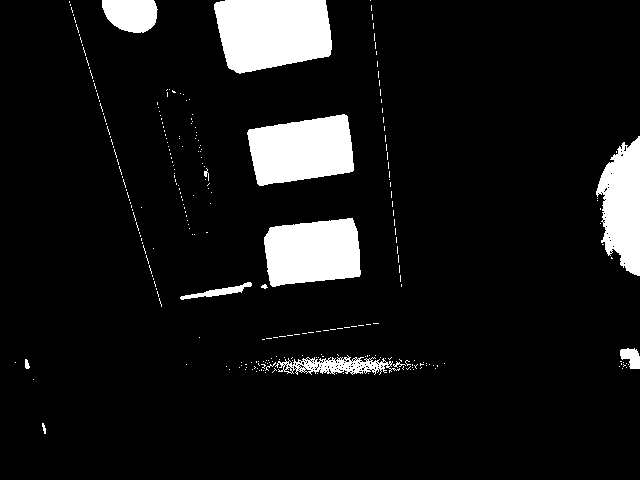

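```bash
cat > tin.py <<'E'
from fit import *
def pose(G,p,yaw):
    r=R.from_euler('xyz',[-90,p,yaw],degrees=True); return G+r.apply([0,.019,0]),[-90,p,yaw]
T=lambda:round(env.read_state()['clock'],2)
def reading():
    s=env.read_state(); r=R.from_euler('xyz',s['tool_rot'],degrees=True).inv()
    return r.apply(s['force']).round(2),r.apply(s['wrist_torque']).round(3)
def rock(xy,yaw,amp=40,ang=(1,-1,1,-1)):
    G=np.array([*xy,.03]); S=np.array([*xy,.20])
    env.gripper_to(.95); P,o=pose(G,0,yaw)
    env.goto(P+[0,0,.10],o)
    print('hit',env.move_straight(P,rate=.15,force_limit=10),env.read_state()['position'].round(4),P.round(4),T())
    env.gripper_to(0,50); print('w',env.read_state()['opening']*87)
    env.move_straight(P+[0,0,.17],rate=.2); env.dwell(.1); print('lvl',*reading(),T())
    for a in ang:
        env.goto(*pose(S,a*amp,yaw)); env.dwell(.35); f=env.read_state()
        print(a,np.round(f['tool_rot'],1),*reading(),T())
    env.goto(P+[0,0,.17],o); env.dwell(.1); print('lvl',*reading(),T())
def back(xy,yaw):
    P,o=pose(np.array([*xy,.03]),0,yaw)
    env.move_straight(P+[0,0,.03],rate=.25); print('touch',env.move_straight(P-[0,0,.001],rate=.06,force_limit=3),env.read_state()['position'].round(4))
    env.gripper_to(.95); env.move_straight(P+[0,0,.10],rate=.25); print(T())
E
python3 - <<'E'
from tin import *
for xy,y in (((.440,.059),6.4),((.451,-.0535),8.5),((.4745,-.168),9.5)):
  for yy in (y,y-180):
    for p in (0,40,-40):
        P,o=pose(np.array([*xy,.2]),p if yy==y else -p,yy); q=env.inverse_kinematics(P,o); print(yy,p,None if q is None else np.round(q))
print(np.round(env.read_state()['joint_positions']))
E
```

```text
6.4 0 [  29.    6.  -27.   -0.  -56. -112.]
6.4 40 [  22.   28.   -3.  -10.  -98. -103.]
6.4 -40 None
-173.6 0 [ 29.   6. -27.   0. -56.  68.]
-173.6 40 [ 22.  28.  -3. -10. -98.  77.]
-173.6 -40 None
8.5 0 [ 14.   7. -26.  -0. -56. -95.]
8.5 40 [ 12.  28.  -5.  -2. -96. -93.]
8.5 -40 None
-171.5 0 [ 14.   7. -26.   0. -56.  85.]
-171.5 40 [ 12.  28.  -5.  -2. -96.  87.]
-171.5 -40 None
9.5 0 [ -1.  12. -20.  -0. -58. -80.]
9.5 40 [  2.  31.  -2.   5. -96. -84.]
9.5 -40 [-13.   2. -30. -36. -24. -39.]
-170.5 0 [ -1.  12. -20.   0. -58. 100.]
-170.5 40 [  2.  31.  -2.   5. -96.  96.]
-170.5 -40 [-13.   2. -30. -36. -24. 141.]
[ 22.  -1. -17.   0. -74. -22.]
```

Run:
```python
from tin import *
for yaw in (8,):
 for y in (.05,-.05,-.16):
  for x in (.45,.5,.55,.6,.65):
   for z in (.2,.27,.34):
    qs=[env.inverse_kinematics(*pose(np.array([x,y,z]),p,yaw)) for p in (0,40,-40)]
    if all(q is not None for q in qs): print(y,x,z,[np.round(q).astype(int).tolist() for q in qs])
```

```text
0.05 0.45 0.34 [[27, 1, -12, 0, -77, -109], [21, 22, 9, -9, -115, -104], [33, -18, -50, 38, -26, -145]]
0.05 0.5 0.34 [[24, 7, -6, 0, -77, -106], [20, 27, 16, -8, -118, -103], [28, -12, -45, 36, -22, -140]]
0.05 0.55 0.34 [[22, 12, 0, 0, -78, -104], [18, 33, 25, -8, -122, -102], [25, -6, -39, 33, -21, -134]]
0.05 0.6 0.34 [[20, 17, 7, 0, -80, -102], [17, 38, 35, -7, -126, -101], [23, 0, -33, 29, -20, -129]]
0.05 0.65 0.34 [[19, 22, 15, 0, -82, -101], [16, 45, 48, -7, -132, -101], [21, 5, -26, 24, -21, -123]]
-0.05 0.45 0.27 [[14, 4, -20, 0, -67, -96], [12, 24, 0, -3, -105, -94], [15, -13, -54, 26, -11, -121]]
-0.05 0.45 0.34 [[14, 1, -12, 0, -77, -96], [12, 22, 6, -3, -114, -95], [18, -17, -42, 15, -27, -111]]
-0.05 0.5 0.27 [[13, 9, -14, 0, -68, -95], [11, 29, 7, -2, -108, -93], [14, -7, -48, 22, -10, -116]]
-0.05 0.5 0.34 [[13, 7, -6, 0, -77, -95], [11, 27, 14, -2, -117, -94], [15, -11, -37, 11, -25, -106]]
-0.05 0.55 0.27 [[12, 14, -7, 0, -69, -94], [11, 34, 16, -2, -112, -93], [13, -1, -41, 16, -11, -109]]
-0.05 0.55 0.34 [[12, 12, 0, 0, -78, -94], [11, 32, 22, -2, -120, -93], [1
[... 1199 characters left out ...]
, -26, -62]]
-0.16 0.55 0.34 [[0, 14, 3, 0, -79, -82], [2, 34, 22, 4, -118, -83], [-5, -1, -18, -15, -34, -68]]
-0.16 0.6 0.2 [[0, 23, -4, 0, -63, -82], [2, 43, 20, 4, -107, -84], [-6, 12, -21, -27, -20, -53]]
-0.16 0.6 0.27 [[0, 21, 2, 0, -72, -82], [2, 41, 25, 4, -115, -83], [-5, 7, -18, -19, -26, -63]]
-0.16 0.6 0.34 [[0, 19, 10, 0, -81, -82], [2, 39, 32, 5, -123, -83], [-4, 4, -14, -14, -34, -69]]
-0.16 0.65 0.2 [[0, 28, 4, 0, -66, -82], [2, 48, 31, 4, -112, -84], [-5, 17, -16, -25, -20, -57]]
-0.16 0.65 0.27 [[0, 26, 10, 0, -74, -82], [2, 47, 37, 5, -120, -83], [-4, 12, -13, -17, -27, -65]]
-0.16 0.65 0.34 [[0, 24, 18, 0, -83, -82], [2, 46, 45, 5, -129, -82], [-4, 9, -8, -13, -34, -70]]
```

```bash
sed -i "s/S=np.array(\[\*xy,.20\])/S=np.array([.52,-.085,.33])/" tin.py
sed -i "s/env.goto(\*pose(S,a\*amp,yaw))/env.goto(*pose(S,a*amp,9))/" tin.py
python3 - <<'E'
from tin import *
for p in (0,40,-40): print(np.round(env.inverse_kinematics(*pose(np.array([.52,-.085,.33]),p,9))))
rock((.440,.059),6.4)
E
```

```text
[  8.   9.  -4.  -0. -76. -89.]
[   9.   29.   15.    0. -116.  -90.]
[  8.  -7. -30.  -1. -27. -88.]
hit False [0.4407 0.0593 0.0116] [0.44  0.059 0.011] 14.03
w 55.89810582940052
lvl [-0.42  2.49 -0.11] [ 0.07   0.027 -0.166] 15.72
1 [-90.   39.9   9.1] [1.74 2.33 0.42] [-0.008 -0.011 -1.997] 17.05
-1 [-90.  -39.9   9. ] [-1.06  2.23 -0.54] [0.05  0.052 1.739] 18.79
1 [-90.   39.9   9. ] [1.87 2.86 0.13] [ 0.026  0.02  -1.926] 20.53
-1 [-90.  -39.9   9. ] [-1.61  1.96 -0.08] [0.012 0.018 1.757] 22.27
lvl [-0.68  3.15 -0.44] [ 0.028 -0.008 -0.135] 23.23
```

```bash
cat >> tin.py <<'E'
def samp(n=8):
    a=[]
    for _ in range(n):
        s=env.read_state(); r=R.from_euler('xyz',s['tool_rot'],degrees=True).inv()
        a.append(np.r_[r.apply(s['force']),r.apply(s['wrist_torque']),s['joint_torque'][4]]); env.dwell(.03)
    a=np.array(a); return a.mean(0).round(3),a.std(0).round(3)
def rock2(xy,yaw,amp=40):
    G=np.array([*xy,.03]); S=np.array([.52,-.085,.33])
    P,o=pose(G,0,yaw); env.goto(P+[0,0,.10],o)
    print('hit',env.move_straight(P,rate=.15,force_limit=10),env.read_state()['position'].round(4),T())
    env.gripper_to(0,50); print('w',env.read_state()['opening']*87)
    env.move_straight(P+[0,0,.17],rate=.25)
    for a in (40,-40,40,6,-40,-6):
        env.goto(*pose(S,a,9)); env.dwell(.15)
        m,sd=samp(5); print(a,m[[0,1,5,6]],sd[[0,1,5,6]],T())
E
python3 - <<'E'
from tin import *
back((.440,.059),6.4)
p=env.grab_frame('top'); cv2.imwrite('pics/top4.png',p['image'])
rock2((.451,-.0535),8.5)
E
```

```text
touch True [0.4402 0.0591 0.0115]
25.76
hit False [ 0.4516 -0.0529  0.0114] 27.15
w 55.62237444615323
40 [ 2.363  2.648 -2.057 -2.005] [0.151 0.333 0.035 0.005] 29.87
-40 [-2.189  2.899  1.82   1.901] [0.46  0.313 0.016 0.003] 31.57
40 [ 2.09   2.62  -2.09  -2.008] [0.236 0.755 0.025 0.006] 33.28
6 [ 0.782  3.581 -0.498 -0.429] [0.356 0.199 0.034 0.008] 34.21
-40 [-1.981  3.032  1.839  1.902] [0.362 0.36  0.025 0.004] 35.46
-6 [-0.593  3.286  0.183  0.26 ] [0.348 0.28  0.037 0.005] 36.52
```

View pics/top4.png

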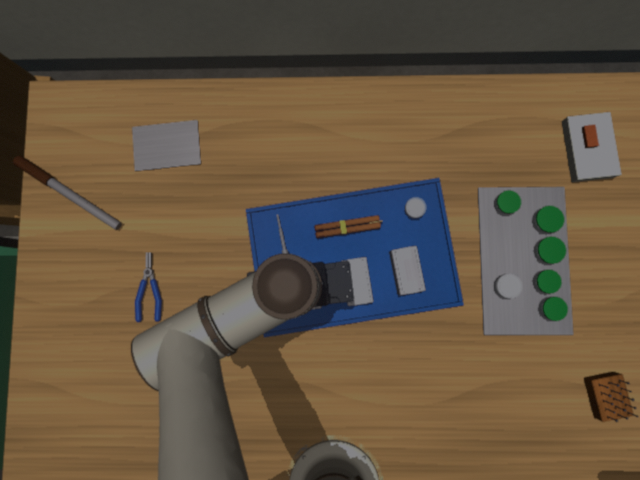

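Run:
```python
from tin import *
xy=(.451,-.0535); P,o=pose(np.array([*xy,.03]),0,8.5)
env.goto(P+[0,0,.06],o)
back(xy,8.5)
rock2((.4745,-.168),9.5)
```

```text
touch True [ 0.4509 -0.0535  0.0112]
39.6
hit False [ 0.4752 -0.1676  0.0116] 40.96
w 55.54780156313027
40 [ 1.797  1.891 -2.02  -1.932] [0.472 0.514 0.039 0.005] 43.66
-40 [-1.886  2.477  1.732  1.829] [0.418 0.551 0.035 0.003] 45.37
40 [ 2.256  2.187 -2.    -1.935] [0.51  0.428 0.046 0.005] 47.08
6 [ 0.416  3.134 -0.47  -0.414] [0.669 0.342 0.022 0.008] 48.0
-40 [-1.864  2.203  1.736  1.83 ] [0.348 0.357 0.034 0.004] 49.25
-6 [-0.45   3.157  0.164  0.248] [0.283 0.61  0.035 0.005] 50.31
```

Run:
```python
from tin import *
xy=(.4745,-.168); P,o=pose(np.array([*xy,.03]),0,9.5)
env.goto(P+[0,0,.05],o)
back(xy,9.5)
xy=(.440,.059); P,o=pose(np.array([*xy,.03]),0,6.4)
env.goto(P+[0,0,.08],o)
print('hit',env.move_straight(P,rate=.2,force_limit=10),T())
env.gripper_to(0,50); print('w',env.read_state()['opening']*87)
env.move_straight(P+[0,0,.15],rate=.3)
S=np.array([.52,-.085,.33])
for a in (15,6,-15,-6):
    env.goto(*pose(S,a,9)); 
    if abs(a)==6: env.dwell(.15); m,sd=samp(5); print(a,m[[0,1,5,6]],sd[[0,1,5,6]],T())
```

```text
touch True [ 0.474  -0.1679  0.0113]
53.42
hit False 54.88
w 56.01085014406996
6 [ 0.386  2.9   -0.441 -0.346] [0.526 0.429 0.01  0.004] 57.62
-6 [-0.26   2.923  0.085  0.188] [0.444 0.474 0.023 0.004] 58.72
```

Run:
```python
from tin import *
env.goto(*pose(np.array([.652,-.026,.160]),0,8.7)); env.dwell(.3)
s=env.read_state();print(s['position'],s['tool_rot'],s['opening']*87,np.abs(s['qvel']).max(),s['clock'])
for n in ('top','scene'):
    p=env.grab_frame(n); cv2.imwrite(f'pics/{n}5.png',p['image'])
p=env.grab_frame('wrist'); cv2.imwrite(f'pics/wrist5.png',p['image'])
```

```text
[ 0.65201325 -0.02628471  0.14281257] [-89.99491048  -0.15190703   8.67875521] 55.69661921951561 0.6161706568475339 59.9083
```

View pics/top5.png

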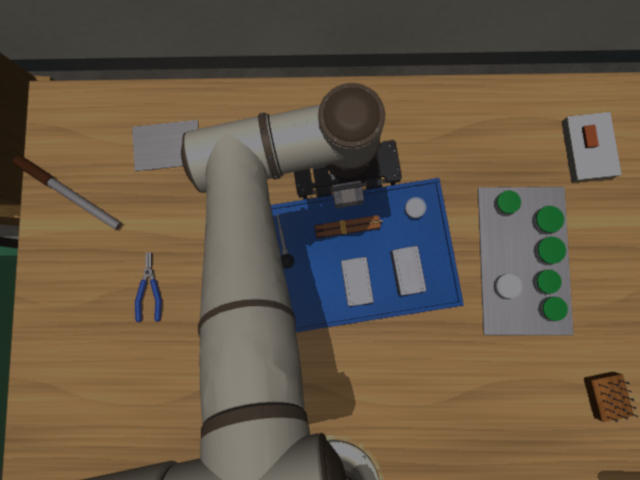

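View pics/scene5.png

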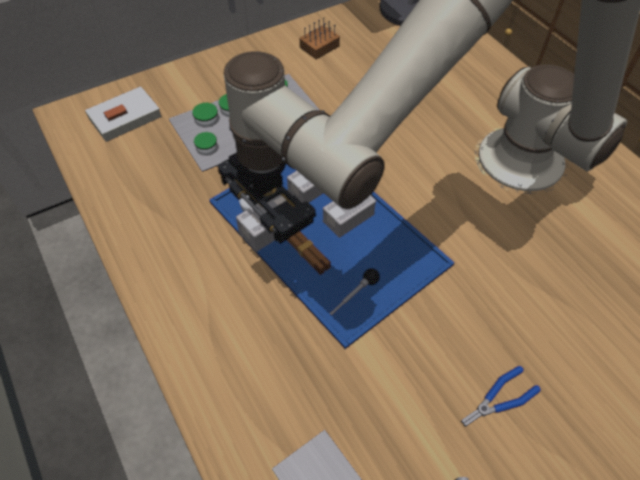

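Run:
```python
import cv2
im=cv2.imread('pics/scene5.png')[150:270,190:350]; cv2.imwrite('pics/crop5.png',cv2.resize(im,None,fx=4.8,fy=4.8,interpolation=cv2.INTER_CUBIC))
from fit import *
p=env.grab_frame('scene'); box=np.array([[x,y,z] for z in(-.025,.025) for x,y in((-.05,-.028),(.05,-.028),(.05,.028),(-.05,.028))])
uv=proj(p,R.from_euler('z',8.7,degrees=True).apply(box)+[.652,-.026,.1615]); I=p['image'].copy()
for k in range(2): cv2.polylines(I,[uv[4*k:4*k+4].round().astype(int)],True,(0,0,255*k or 1),1)
cv2.imwrite('pics/ov5.png',cv2.resize(I[150:270,190:350],None,fx=4.8,fy=4.8))
```

```text
(no output)
```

View pics/ov5.png

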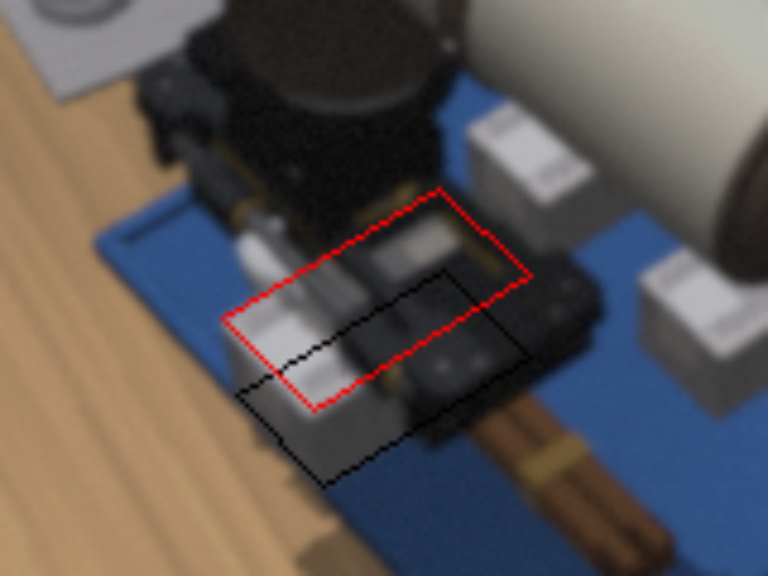

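View pics/wrist5.png

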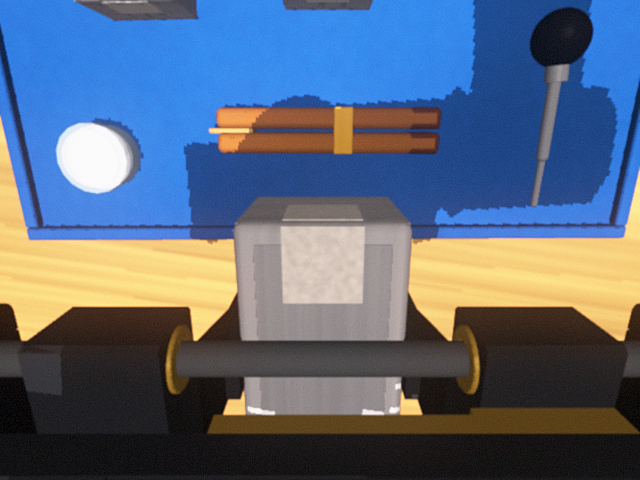

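The overlay drawn for a level tin matches the held tin, which straddles the far rim. The clamp lies flat and the other two tins stand in place.

Run:
```python
from workcell import env
s=env.read_state();print(s['clock'],s['position'],abs(s['qvel']).max(),s['opening'])
env.close_job()
```

```text
60.1083 [ 0.65190349 -0.02611179  0.14143932] 0.3711768352174566 0.6383386870638648
the job is handed in; nothing more can be done
```

I laid the ring clamp flat on the free far half of the tray. Then I rocked each tin ±40° from left to right and stood each one back. The left tin is the one that rattles. I handed in at 60.1 s, holding that tin level over the middle of the tray's far rim, with its centre about 16 cm above the bench.

**Which tin rattles:** I compared the wrist-joint torque at ±6° with the value scaled from ±40°. The middle and right tins agreed to within 0.003 N m. The left tin differed from them by about 0.12 N m, which is roughly what a ball rolling end to end should give. This rests on static torque readings; I could not listen for the knock. The left tin's ±40° values were noisier single readings, and its ±6° values came from a second lift with a smaller rock.

**Last checks:**
- The gripper opening matched the tin's width (about 56 mm), and the tool was level to 0.15°.
- The arm was almost still, with at most 0.4°/s read on any joint.
- In the final pictures the clamp, the other two tins, the pusher and the jars look right; I judged these by eye.
- No check failed. Camera estimates of the tins' positions differed by 2–3 mm, so the middle and right tins may be off their places by about that much.

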